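# Unscrew the lid of the tall sample jar

## Task

Open the tall sample jar: grip its black screw lid, unscrew it anticlockwise until the thread lets go, then lift the lid straight up clear of the neck. Set the lid down the right way up in the middle of the white tile and let go of it. Leave the short jar closed.

Things in the scene. Friction and masses are not known exactly. Their poses are not given: they have to be found in the camera images.
- tall_lid: Black ribbed screw lid of the tall jar: round, 56 mm across, 32 mm tall, 60 g, hollow below. Origin: centre of its underside, z up; closed, this is 120 mm above the worktop. Grip across it from above, any direction, 20 to 25 mm above the underside. It turns easily and lets go after 55 to 67 degrees anticlockwise; lifts off up to 130, then meets a stop: 80 degrees (1.4 rad) in one grasp is right.
- tall_jar: Amber glass jar, the taller of two, clamped in a dark steel foot (90 x 90 x 10 mm) fixed to the worktop. Origin on the jar's axis at worktop height, z up. Body 51 mm across, so fingers may hang past the lid; neck 41 mm (48 over the threads), rim at 148 mm. The quick thread has 2 mm of play, so the lid need not be raised while it turns, but it cannot be pulled off before it lets go.
- tile: White glazed tile, 120 x 120 x 8 mm, fixed flat on the worktop. Origin at the centre of its underside, z up; its top is 8 mm above the worktop. The lid goes in the middle of it, underside down.
- short_lid: The same lid on the short jar, which stays closed: a jar of the same kind in the same foot, but its lid's underside is only 70 mm above the worktop, its top 102 mm. Origin at the centre of the lid's underside, z up. The two jars stand to the left and right of the tile, either way round.
Things that resemble listed ones, but are neither listed nor needed, are in the scene too. Leave any yellow look-alike of the tall_lid alone.

How it is judged:
By the outcome, as a careful person would: the job done as asked, in the order asked, and still so for the second after the job is handed in, with the robot touching nothing.
It also fails if it takes over 40 s, if anything falls off the work surface, if the arm or the gripper's body presses on something with over 40 N, if the wrist force passes 120 N, or if a joint passes its speed limit or range.

## Robot

A 7-joint arm with a two-finger parallel gripper is mounted at the origin on a cart in front of the work surface, level with it; the furniture and walls round the work are solid. World frame = base frame: x ahead of the robot, y to its left, z up, the work surface at z = 0. Lengths are in m, angles in rad, forces in N, time in s.
With the tool pointing down it reaches from about 0.425 to 0.875 m from the base axis. Payload 4.7 kg.
Tool frame: the origin (TCP) lies midway between the tips of the shut fingers; the grasp point (between the pads) lies 19 mm behind it; z points along the fingers, x is the direction in which the jaws open and shut, and the axes are right-handed (so a half turn about z gives the same grasp; the last joint's range is limited). The gripper opens to 87 mm and grips with 3 to 60 N. Pads are 19 mm wide; open, the fingers measure 117 mm over their backs; the gripper's body (75 mm by 190 mm) begins 51 mm behind the grasp point.
Start: joints at [-1.214, 0.321, -0.07, 1.45, 0.023, 1.371, -0.057], TCP at [0.219, 0.612, 0.223] pointing down, gripper open.
Joint ranges: [-2.86, 2.86], [-0.3, 2.09], [-1.38, 1.24], [0.06, 2.45], [-1.56, 4.7], [0.09, 2.05], [-2.69, 2.69]. Speed limits (rad/s): [2.57, 2.57, 3.14, 3.14, 3.14, 3.14, 3.14].

## Interface

Orientations are given as a rotation vector (axis times angle).
In Python, from bench import get_state, eyes, ticket gives the robot as it stands.
- The arm moves only by the tool carry_out, never from a script. Its argument "motion" is a list of rows, each a list of 2 entries, a list of its own where there are three numbers: the shift along the world's x, y, z in m, then the turn about the world's z in rad. A call has 1 to 20 rows; each row is the pose to reach, as a shift and turn from the pose commanded when the call began; what a row does not reach only later rows make up. A row lasts 1/10 s, in which the tool goes at most 50 mm and 8.59 degrees, less where a joint would pass 70% of its speed; a pose out of reach is approached as far as the arm can. A call with a gripper value outside its range is refused whole. "grip" is the gripper command: -1 is fully open, 1 is shut, values between are in proportion, set as the call begins (left out, the last holds). The fingers move at their own pace and stop on an object; "squeeze" is the grip in N (left out, the last holds). Time passes only in rows, so rows that repeat a pose let the fingers close. It gives the time, the measured TCP pose, the force and the opening at its end, in the units of the state.
- get_state(): the state, without advancing time (a new reading comes with each control period).
- eyes.get_image(name): name is "side" or "top"; returns a dict with "pixels" (400x640x3 uint8, blue, green, red), "mtx" (3x3 intrinsics, pixels), "dist_coeffs" ([k1, k2, p1, p2, k3] as OpenCV has them; the pictures are not rectified), "extrinsics" (4x4, takes a point from camera to world coordinates). Camera axes: x right, y down, z forward; pixel columns grow to the right and rows downward; lengths in m; the calibration is good to about 2 mm. A picture is of the moment at which its call begins. There is no depth.
- ticket.close_job(): hands the job in, once; it reports no verdict.
The state is a dict: "time": time; "joint_positions": joint angles; "qd": joint speeds; "joint_torque": joint torques, N m; "position": TCP position; "tool_rot": TCP orientation; "ft_force": force on the tool from outside, world axes, zero at the start; "torque": the same for the moment, N m; "grip_width": opening from 0.0 (shut) to 1.0 (fully open).
Only numpy, scipy, OpenCV 4.12 (cv2) and the standard library are available. Lean on these libraries where they do the work, as an engineer would, in place of code of your own. Each camera call takes 0.05 s, during which the arm holds its last target. There are 200 camera calls.

## Working session

There is one attempt and no reset: what is moved stays moved. The work goes in short steps, Python scripts to look and compute and a tool call to move; the robot and the scene stay as the last step left them, time stands still between calls to the robot, and variables do not carry over. Pictures are saved under pics/ and viewed, about 8 in all and at most 12, crops included, and the job is handed in when it is done.

Besides the shell and the picture viewer there is one more tool, called after "Call:" as a command line: name --argument value ..., lists and objects as JSON in quotes. carry_out: Moves the arm, as the interface text tells. Its arguments: {"type":"object","properties":{"motion":{"type":"array","items":{"type":"array"}},"grip":{"type":"number"},"squeeze":{"type":"number"}},"required":["motion"]}

```bash
mkdir -p pics; cat > h.py <<'E'
import numpy as np, cv2
from bench import get_state, eyes, ticket
def shot(n,tag):
    d=eyes.get_image(n); cv2.imwrite(f'pics/{tag}.png',d['pixels']); np.savez(f'{tag}.npz',**{k:np.array(v) for k,v in d.items()}); return d
def ray(d,uv):
    p=cv2.undistortPoints(np.array([[uv]],float),d['mtx'],d['dist_coeffs'])[0,0]
    E=np.array(d['extrinsics']); return E[:3,3],E[:3,:3]@np.array([p[0],p[1],1.])
def onz(d,uv,z):
    o,r=ray(d,uv); return o+r*(z-o[2])/r[2]
E
python3 - <<'E'
from h import *
s=get_state(); print({k:np.round(v,3) for k,v in s.items()})
for n in('top','side'):
    d=shot(n,n+'0'); print(n,np.round(np.array(d['extrinsics']),3).tolist(),np.array(d['mtx']).round(1).tolist())
E
```

```text
{'time': np.float64(0.0), 'joint_positions': array([-1.214,  0.322, -0.07 ,  1.452,  0.023,  1.371, -0.057]), 'qd': array([-0.   , -0.001,  0.   ,  0.001,  0.001,  0.003,  0.002]), 'joint_torque': array([-0.0000e+00, -4.9128e+01, -4.0400e-01, -3.1253e+01, -6.4000e-02,
        4.4000e-02,  0.0000e+00]), 'position': array([0.218, 0.612, 0.221]), 'tool_rot': array([ 2.567e+00,  1.809e+00, -2.000e-03]), 'ft_force': array([ 0.142, -0.892,  0.288]), 'torque': array([ 0.059, -0.018,  0.022]), 'grip_width': np.float64(0.995)}
top [[-0.017, -0.989, 0.147, 0.358], [-1.0, 0.017, -0.004, -0.145], [0.001, -0.147, -0.989, 1.006], [0.0, 0.0, 0.0, 1.0]] [[366.3, 0.0, 315.7], [0.0, 366.3, 195.6], [0.0, 0.0, 1.0]]
side [[0.927, 0.183, -0.328, 0.873], [0.376, -0.441, 0.815, -1.111], [0.005, -0.878, -0.478, 0.687], [0.0, 0.0, 0.0, 1.0]] [[481.2, 0.0, 320.1], [0.0, 481.2, 206.7], [0.0, 0.0, 1.0]]
```

View pics/top0.png

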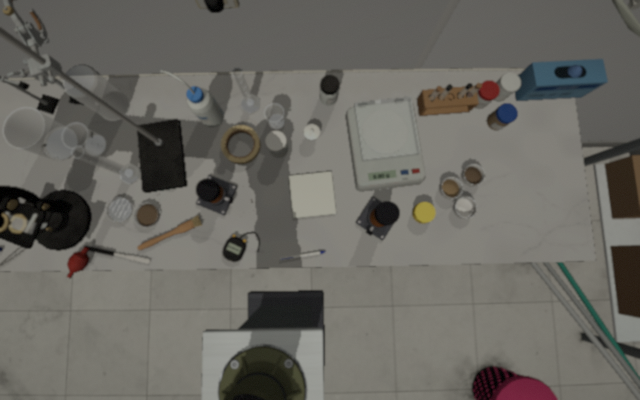

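View pics/side0.png

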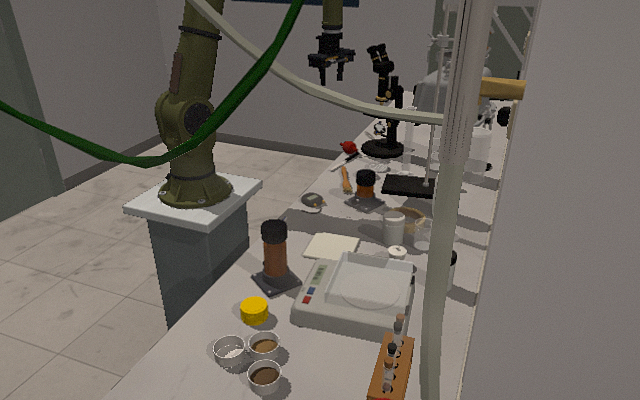

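The top view shows two black-lidded jars on dark feet, at about (385,213) and (209,190), on either side of the white tile at (313,194). The side view shows the first as tall at (274,250) and the other as short at (366,185). The yellow lid at (425,212) top and (254,311) side is the decoy. The tall jar is therefore the right-hand one. I'll measure it and confirm in one enlarged crop.

```bash
cat > m.py <<'E'
from h import *
def load(t): return dict(np.load(t+'.npz'))
T,S=load('top0'),load('side0')
def blob(d,x0,x1,y0,y1,f):
    m=f(d['pixels'][y0:y1,x0:x1].astype(int)).astype(np.uint8)
    n,l,st,c=cv2.connectedComponentsWithStats(m); i=1+np.argmax(st[1:,4])
    M=(l==i).astype(np.uint8); cs=max(cv2.findContours(M,0,2)[0],key=cv2.contourArea)
    return c[i]+[x0,y0],st[i]+[x0,y0,0,0,0],cs+[x0,y0]
dark=lambda p:p.max(2)<28
def tri(a,b):
    (o1,r1),(o2,r2)=ray(*a),ray(*b); A=np.stack([r1,-r2],1)
    t=np.linalg.lstsq(A,o2-o1,rcond=None)[0]; return (o1+t[0]*r1+o2+t[1]*r2)/2, np.linalg.norm(o1+t[0]*r1-o2-t[1]*r2)
R=dict(tall=((368,402,198,230),(255,292,215,246)),short=((193,225,176,205),(353,380,167,188)))
for n,(a,b) in R.items():
    ca,sa,k=blob(T,*a,dark); cb,sb,_=blob(S,*b,dark)
    print(n,ca.round(1),sa,'enc',cv2.minEnclosingCircle(k),'side',cb.round(1),sb)
    print('  tri',tri((T,ca),(S,cb)), 'top@z',[onz(T,ca,z).round(4) for z in (.136,.086)],'side@z',[onz(S,cb,z).round(4) for z in (.136,.086)])
c,s,k=blob(T,285,342,165,222,lambda p:(p.min(2)>165))
r=cv2.minAreaRect(k); print('tile',c,s,r,onz(T,r[0],.008),onz(T,c,.008)); q=np.array([onz(T,x,.008)[:2] for x in cv2.boxPoints(r)]);print(q,np.linalg.norm(q-np.roll(q,1,0),axis=1))
z=lambda d,x0,x1,y0,y1:cv2.resize(d['pixels'][y0:y1,x0:x1],(390,290),interpolation=3)
cv2.imwrite('pics/c1.png',np.vstack([np.hstack([z(T,345,445,175,249),z(T,170,270,155,229)]),np.hstack([z(S,225,345,210,299),z(S,310,430,140,229)])]))
E
python3 m.py
```

```text
tall [385.6 213. ] [374 202  24  23 422] enc ((385.5, 212.5), 12.020915031433105) side [266.5 225.9] [261 220  17  22  50]
  tri (array([ 0.43543892, -0.31556877,  0.14874228]), np.float64(0.015110331818229511)) top@z [array([ 0.4433, -0.3144,  0.136 ]), array([ 0.4482, -0.3241,  0.086 ])] side@z [array([ 0.4182, -0.3004,  0.136 ]), array([ 0.3769, -0.2268,  0.086 ])]
short [208.7 189.7] [197 179  24  23 399] enc ((208.623291015625, 189.44520568847656), 11.636617660522461) side [365.6 178. ] [357 170  18  17 246]
  tri (array([0.51674841, 0.12474454, 0.08689989]), np.float64(0.003438659212138519)) top@z [array([0.5068, 0.1096, 0.136 ]), array([0.5153, 0.1242, 0.086 ])] side@z [array([0.5471, 0.0251, 0.136 ]), array([0.5175, 0.1282, 0.086 ])]Traceback (most recent call last):
  File "m.py", line 18, in <module>
    c,s,k=blob(T,285,342,165,222,lambda p:(p.min(2)>165))
          ~~~~^^^^^^^^^^^^^^^^^^^^^^^^^^^^^^^^^^^^^^^^^^^
  File "m.py", line 6, in blob
    n,l,st,c=cv2.connectedComponentsWithStats(m); i=1+np.argmax(st[1:,4])
                                                      ~~~~~~~~~^^^^^^^^^^
    return _wrapfunc(a, 'argmax', axis=axis, out=out, **kwds)
    return bound(*args, **kwds)
ValueError: attempt to get argmax of an empty sequence
```

```bash
sed -i 's/p.max(2)<28/p.max(2)<45/; s/(p.min(2)>165)/(p.sum(2)>0.92*np.percentile(p.sum(2),90))/' m.py
python3 m.py; python3 -c "
from h import *
d=np.load('top0.npz')['pixels'];print(d[160:230:5,313].tolist());print(d[194,280:350:5].tolist()); print(np.load('side0.npz')['pixels'][212:262:3,274].tolist())"
```

```text
tall [382.8 212.7] [368 200  31  30 602] enc ((381.4622497558594, 216.95755004882812), 18.062591552734375) side [273.7 231.3] [261 219  26  25 545]
  tri (array([ 0.44272802, -0.30926848,  0.13282184]), np.float64(0.003846340041046294)) top@z [array([ 0.4441, -0.3078,  0.136 ]), array([ 0.449 , -0.3171,  0.086 ])] side@z [array([ 0.4435, -0.3148,  0.136 ]), array([ 0.4045, -0.2425,  0.086 ])]
short [210.7 189.5] [197 177  28  27 550] enc ((211.2412567138672, 189.0034942626953), 14.554635047912598) side [365.4 177.7] [356 170  19  17 280]
  tri (array([0.51728385, 0.11900365, 0.09020094]), np.float64(0.004564653171666917)) top@z [array([0.5073, 0.1048, 0.136 ]), array([0.5159, 0.1192, 0.086 ])] side@z [array([0.5462, 0.0265, 0.136 ]), array([0.5165, 0.1298, 0.086 ])]
tile [312.49228944 194.52431791] [ 290  173   46   44 1686] ((312.4217529296875, 194.5770721435547), (41.15966033935547, 41.74275588989258), 84.0938491821289) [ 0.51016932 -0.1397806   0.008     ] [ 0.51031308 -0.13997732  0.008     ]
[[ 0.56271342 -0.07706137]
 [ 0.57294045 -0.19265286]
 [ 0.45840096 -0.20157172]
 [ 0.44855154 -0.08787532]] [0.11467292 0.11604302 0.11488621 0.11412223]
[[124, 130, 132], [123, 130, 131], [123, 130, 132], [142, 154, 155], [143, 156, 157], [144, 157, 157], [144, 155, 157], [144, 157, 159], [145, 157, 159], [146, 158, 159], [146, 158, 159], [137, 148, 149], [123, 129, 131], [122, 128, 130]]
[[83, 88, 90], [80, 85, 86], [95, 103, 105], [144, 157, 158], [145, 157, 158], [145, 157, 158], [145, 157, 159], [145, 157, 158], [145, 157, 158], [145, 156, 158], [144, 157, 158], [120, 127, 129], [124, 131, 133], [124, 132, 133]]
[[128, 140, 150], [123, 134, 143], [127, 141, 148], [19, 16, 21], [21, 18, 23], [32, 33, 31], [28, 28, 35], [28, 30, 34], [29, 25, 29], [30, 33, 40], [33, 37, 37], [36, 55, 81], [30, 50, 82], [28, 50, 78], [34, 48, 81], [41, 56, 86], [35, 55, 81]]
```

View pics/c1.png

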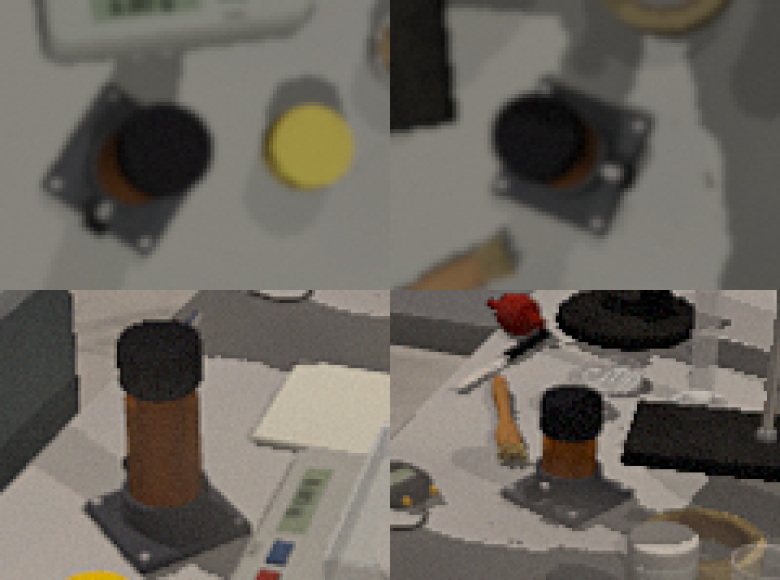

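The crop confirms it. The left-hand pair shows the tall jar with its black lid (top (385,213), side (274,231)), beside the yellow decoy. The right-hand pair is the short jar. The two views agree on the tall lid's axis at (0.4435, -0.3145), and the tile centre is (0.510, -0.140). I'll start moving now, keeping inboard of the microscope.

Call:
carry_out --motion '[[[0,-0.02,0.02],0],[[0,-0.05,0.04],0],[[0,-0.08,0.06],0],[[0,-0.11,0.08],0],[[0,-0.14,0.08],0],[[0,-0.17,0.08],0],[[0,-0.2,0.08],0],[[0,-0.2,0.08],0],[[0,-0.2,0.08],0]]' --grip -1

```text
time: 1.0
position: [0.2185, 0.4121, 0.3027]
tool_rot: [-2.568, -1.809, -0.001]
ft_force: [-0.1, 0.2, 0.3]
grip_width: 1.0
```

```bash
python3 - <<'E'
from h import *
s=get_state(); print({k:np.round(v,3) for k,v in s.items()})
a=shot('top','top1')['pixels'][:300,:400]; b=shot('side','side1')['pixels'][:220,250:530]
cv2.imwrite('pics/v2.png',np.hstack([a,cv2.resize(b,(400,300))]))
E
```

```text
{'time': np.float64(1.0), 'joint_positions': array([-1.116, -0.097, -0.023,  1.753, -0.002,  1.485,  0.09 ]), 'qd': array([-0.009,  0.032, -0.015, -0.022, -0.002, -0.003,  0.001]), 'joint_torque': array([ 5.6800e-01, -2.7345e+01,  5.4600e-01, -3.1398e+01,  5.1000e-02,
        1.6600e-01,  1.6000e-02]), 'position': array([0.219, 0.412, 0.303]), 'tool_rot': array([-2.568e+00, -1.809e+00, -1.000e-03]), 'ft_force': array([-0.107,  0.24 ,  0.288]), 'torque': array([ 0.001,  0.017, -0.051]), 'grip_width': np.float64(1.0)}
```

View pics/v2.png

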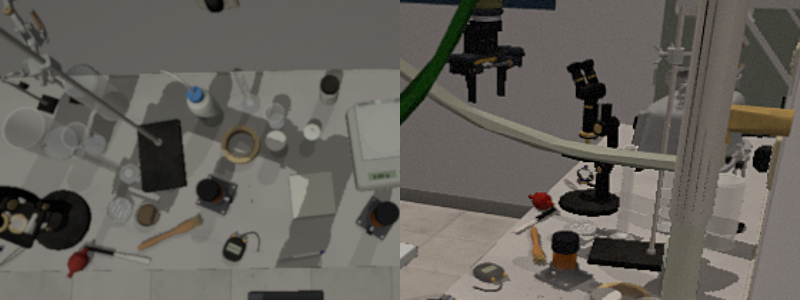

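Only j1 moved by the reversed sign, as expected. The gripper is well in front of the microscope, whose head is at (15,215) in the top half. I'll carry on over to above the tall jar.

Call:
carry_out --motion '[[[0.03,-0.05,0],0],[[0.06,-0.085,0],0],[[0.09,-0.115,0],0],[[0.115,-0.145,0],0],[[0.14,-0.175,0],-0.13],[[0.165,-0.215,0],-0.27],[[0.185,-0.255,0],-0.41],[[0.2,-0.295,0],-0.55],[[0.22,-0.33,0],-0.69],[[0.23,-0.366,0],-0.83],[[0.24,-0.402,0],-0.97],[[0.24,-0.438,0],-1.11],[[0.24,-0.474,0],-1.25],[[0.24,-0.51,0],-1.39],[[0.24,-0.546,0],-1.53],[[0.24,-0.582,0],-1.67],[[0.235,-0.618,0],-1.81],[[0.23,-0.654,0],-1.95],[[0.225,-0.69,0],-2.09],[[0.225,-0.7265,0],-2.2]]'

```text
time: 3.1
position: [0.444, -0.3154, 0.3027]
tool_rot: [2.774, -1.472, 0.001]
ft_force: [0.3, 0.2, -0.3]
grip_width: 1.001
```

Call:
carry_out --motion '[[[0,0,-0.02],0],[[0,0,-0.05],0],[[0,0,-0.08],0],[[0,0,-0.1],0],[[0,0,-0.1],0],[[0,0,-0.1],0]]'

```text
time: 3.7
position: [0.4443, -0.3142, 0.2028]
tool_rot: [2.777, -1.465, -0.0]
ft_force: [0.7, -0.6, 0.9]
grip_width: 1.007
```

```bash
python3 - <<'E'
from h import *
s=get_state(); print({k:np.round(v,3) for k,v in s.items()})
a=shot('top','top2')['pixels'][140:290,300:500]; b=shot('side','side2')['pixels'][130:330,180:380]
cv2.imwrite('pics/v3.png',np.hstack([cv2.resize(a,(400,300)),cv2.resize(b,(400,400))[50:350]]))
E
```

```text
{'time': np.float64(3.7), 'joint_positions': array([-0.241,  0.132,  0.882,  1.77 , -0.105,  1.289, -0.305]), 'qd': array([ 0.   , -0.023,  0.009, -0.025,  0.001, -0.002,  0.001]), 'joint_torque': array([-7.1000e-02, -2.4677e+01,  3.0570e+00, -2.9364e+01, -8.2000e-02,
        5.3000e-02,  8.0000e-03]), 'position': array([ 0.444, -0.314,  0.203]), 'tool_rot': array([ 2.777, -1.465, -0.   ]), 'ft_force': array([ 0.664, -0.589,  0.854]), 'torque': array([-0.158,  0.161, -0.023]), 'grip_width': np.float64(1.007)}
```

View pics/v3.png

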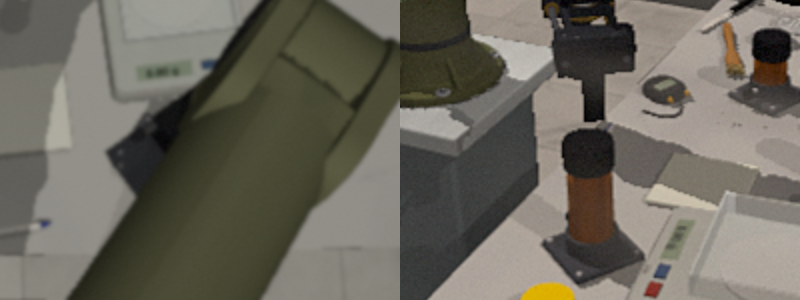

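The side crop shows the fingers straight above the tall lid at (587,150). The near finger's shift to the right is accounted for by the jaw direction. I'll go down and grip.

Call:
carry_out --motion '[[[0,0,-0.02],0],[[0,0,-0.04],0],[[0,0,-0.055],0],[[0,0,-0.067],0],[[0,0,-0.075],0],[[0,0,-0.079],0],[[0,0,-0.079],0],[[0,0,-0.079],0]]'

```text
time: 4.6
position: [0.4438, -0.3146, 0.1241]
tool_rot: [2.778, -1.467, 0.001]
ft_force: [-1.4, -0.7, 0.1]
grip_width: 1.002
```

Call:
carry_out --motion '[[[0,0,0],0],[[0,0,0],0],[[0,0,0],0],[[0,0,0],0],[[0,0,0],0],[[0,0,0],0],[[0,0,0],0],[[0,0,0],0]]' --grip 1 --squeeze 25

```text
time: 5.4
position: [0.4436, -0.3144, 0.1237]
tool_rot: [2.778, -1.467, 0.0]
ft_force: [-0.4, 0.1, 1.0]
grip_width: 0.641
```

The opening is 0.641 × 87 = 55.8 mm, so it's on the lid, and the side load is negligible. Now I'll unscrew.

Call:
carry_out --motion '[[[0,0,0],0.1],[[0,0,0],0.2],[[0,0,0],0.3],[[0,0,0],0.4],[[0,0,0],0.5],[[0,0,0],0.6],[[0,0,0],0.7],[[0,0,0],0.8],[[0,0,0],0.9],[[0,0,0],1.0],[[0,0,0],1.1],[[0,0,0],1.2],[[0,0,0],1.3],[[0,0,0],1.4],[[0,0,0],1.4],[[0,0,0],1.4],[[0,0,0],1.4]]'

```text
time: 7.1
position: [0.4422, -0.3143, 0.1236]
tool_rot: [-3.07, -0.662, 0.003]
ft_force: [-6.7, 1.4, 5.5]
grip_width: 0.643
```

```bash
python3 - <<'E'
from h import *
from scipy.spatial.transform import Rotation as R
s=get_state(); print({k:np.round(v,3) for k,v in s.items()})
print(np.degrees((R.from_rotvec(s['tool_rot'])*R.from_rotvec([2.778,-1.467,0]).inv()).as_rotvec()))
E
```

```text
{'time': np.float64(7.1), 'joint_positions': array([-0.044,  0.192,  0.682,  1.863, -0.132,  1.135,  1.11 ]), 'qd': array([-0.001, -0.   , -0.001, -0.   ,  0.   ,  0.   ,  0.   ]), 'joint_torque': array([ -0.893, -29.776,   2.682, -29.078,  -0.72 ,  -1.713,  -0.106]), 'position': array([ 0.442, -0.314,  0.124]), 'tool_rot': array([-3.07e+00, -6.62e-01,  3.00e-03]), 'ft_force': array([-6.74 ,  1.443,  5.546]), 'torque': array([0.222, 1.142, 0.083]), 'grip_width': np.float64(0.643)}
[1.38578006e-01 7.34075534e-02 8.00303620e+01]
```

Call:
carry_out --motion '[[[0,0,0.002],0],[[0,0,0.004],0],[[0,0,0.006],0],[[0,0,0.006],0],[[0,0,0.006],0]]'

```text
time: 7.6
position: [0.4422, -0.3141, 0.129]
tool_rot: [-3.069, -0.665, 0.004]
ft_force: [-5.4, -0.1, -2.9]
grip_width: 0.641
```

Call:
carry_out --motion '[[[0,0,0.006],0],[[0,0,0.014],0],[[0,0,0.024],0],[[0,0,0.036],0],[[0,0,0.05],0],[[0,0,0.064],0],[[0,0,0.074],0],[[0,0,0.074],0]]'

```text
time: 8.4
position: [0.4446, -0.3149, 0.2057]
tool_rot: [3.068, 0.667, 0.005]
ft_force: [0.1, -0.7, -1.1]
grip_width: 0.639
```

```bash
python3 - <<'E'
from h import *
s=get_state(); print({k:np.round(v,3) for k,v in s.items()})
b=shot('side','side3')['pixels'][130:330,180:380]
cv2.imwrite('pics/v4.png',cv2.resize(b,(600,600)))
E
```

```text
{'time': np.float64(8.4), 'joint_positions': array([-0.068,  0.112,  0.688,  1.763, -0.075,  1.289,  1.066]), 'qd': array([ 0.001,  0.019, -0.002,  0.041, -0.004, -0.018,  0.004]), 'joint_torque': array([-1.5200e-01, -2.9413e+01,  2.2110e+00, -3.0959e+01,  1.8000e-02,
        2.5900e-01, -3.6000e-02]), 'position': array([ 0.445, -0.315,  0.206]), 'tool_rot': array([3.068, 0.667, 0.005]), 'ft_force': array([ 0.091, -0.678, -1.097]), 'torque': array([-0.086, -0.011, -0.008]), 'grip_width': np.float64(0.639)}
```

View pics/v4.png

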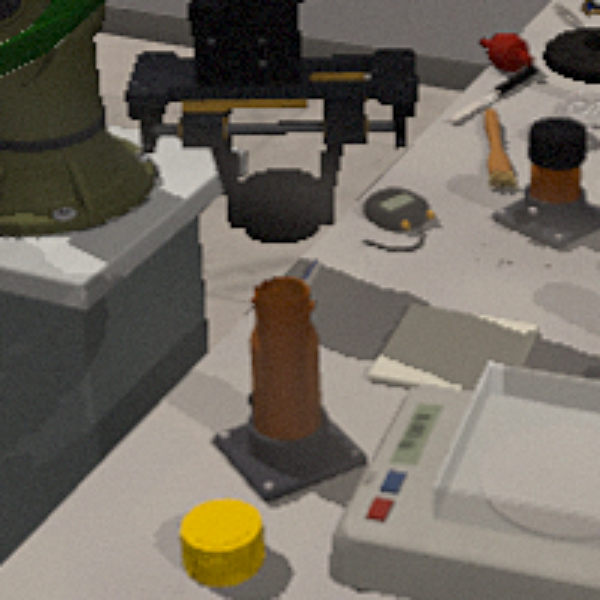

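The lid came off cleanly and hangs in the jaws at (280,205). The open neck is below it at (283,290). I'll move it over the tile now.

Call:
carry_out --motion '[[[0.008,0.02,0],0],[[0.02,0.05,0],0],[[0.032,0.08,0],0],[[0.043,0.11,0],0],[[0.055,0.14,0],0],[[0.064,0.165,0],0],[[0.066,0.175,0],0],[[0.066,0.175,-0.02],0],[[0.066,0.175,-0.05],0],[[0.066,0.175,-0.08],0],[[0.066,0.175,-0.11],0],[[0.066,0.175,-0.14],0],[[0.066,0.175,-0.155],0],[[0.066,0.175,-0.16],0],[[0.066,0.175,-0.16],0],[[0.066,0.175,-0.16],0]]'

```text
time: 10.05
position: [0.5105, -0.1398, 0.0449]
tool_rot: [3.069, 0.667, 0.003]
ft_force: [-0.5, 1.0, -0.8]
grip_width: 0.642
```

```bash
python3 - <<'E'
from h import *
s=get_state(); print({k:np.round(s[k],4) for k in('position','tool_rot','ft_force','grip_width')})
b=shot('side','side4')['pixels'][160:310,250:450]
cv2.imwrite('pics/v5.png',cv2.resize(b,(800,600)))
d=np.load('side4.npz')
def P(p):
    E=np.linalg.inv(d['extrinsics']); return cv2.projectPoints(np.array([p],float),cv2.Rodrigues(E[:3,:3])[0],E[:3,3],d['mtx'],d['dist_coeffs'])[0][0,0]
p=s['position']
for dz in(-.0035,.0285): print((P(p+[0,0,dz])-[250,160])*4)
E
```

```text
{'position': array([ 0.5105, -0.1398,  0.0449]), 'tool_rot': array([3.0692, 0.6665, 0.0033]), 'ft_force': array([-0.4773,  1.0183, -0.8091]), 'grip_width': np.float64(0.6417)}
[321.53204552 300.5088233 ]
[322.28625095 256.97229705]
```

View pics/v5.png

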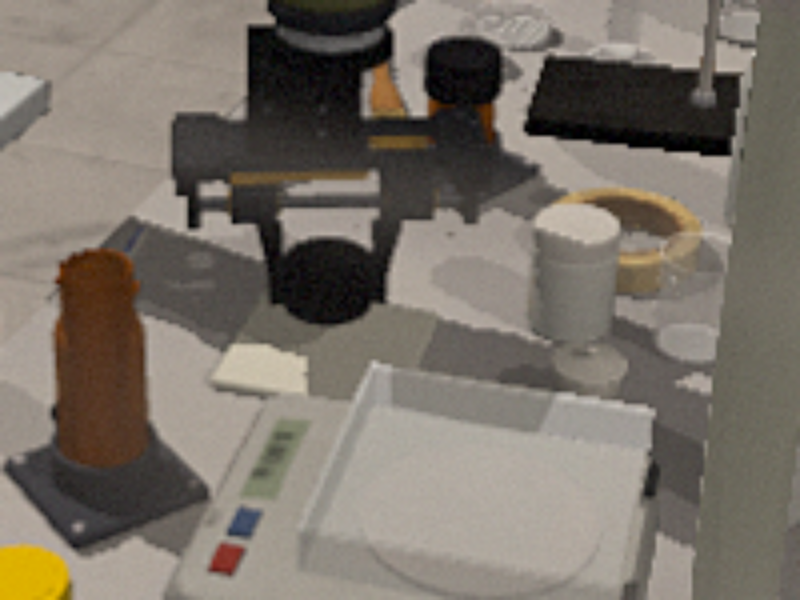

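The lid hangs at (328,280), within 2 mm of where the calibration predicts for an upright lid. The tile is directly below. I'll lower it to near contact.

Call:
carry_out --motion '[[[0,0,-0.01],0],[[0,0,-0.02],0],[[0,0,-0.026],0],[[0,0,-0.029],0],[[0,0,-0.029],0],[[0,0,-0.029],0]]'

```text
time: 10.7
position: [0.5096, -0.1394, 0.0146]
tool_rot: [3.07, 0.667, 0.0]
ft_force: [0.1, 0.8, -0.0]
grip_width: 0.641
```

Call:
carry_out --motion '[[[0,0,-0.001],0],[[0,0,-0.002],0],[[0,0,-0.002],0],[[0,0,-0.002],0]]'

```text
time: 11.1
position: [0.5096, -0.1393, 0.0127]
tool_rot: [3.07, 0.667, 0.0]
ft_force: [0.0, -0.1, -0.4]
grip_width: 0.64
```

```bash
python3 - <<'E'
from h import *
s=get_state(); print({k:np.round(s[k],4) for k in('position','tool_rot','ft_force','torque','grip_width')})
b=shot('side','side5')['pixels'][200:260,300:380].astype(float)
cv2.imwrite('pics/v6.png',cv2.resize(np.clip(b*2.5,0,255).astype(np.uint8),(800,600)))
E
```

```text
{'position': array([ 0.5096, -0.1393,  0.0127]), 'tool_rot': array([3.0699e+00, 6.6730e-01, 3.0000e-04]), 'ft_force': array([ 0.0412, -0.0558, -0.4345]), 'torque': array([-0.0627, -0.0133, -0.026 ]), 'grip_width': np.float64(0.6398)}
```

View pics/v6.png

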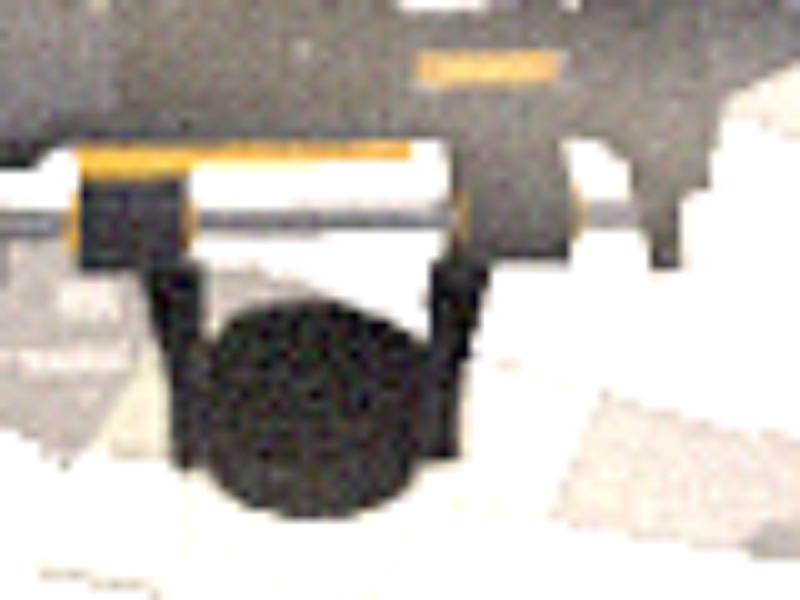

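The lid's outline is 218 px high (21.8 camera px), against 22.3 expected for an upright lid at this range and elevation. So it's upright. I'll ease it down to contact.

Call:
carry_out --motion '[[[0,0,-0.0005],0],[[0,0,-0.001],0],[[0,0,-0.001],0],[[0,0,-0.001],0]]'

```text
time: 11.55
position: [0.5096, -0.1393, 0.0116]
tool_rot: [3.07, 0.667, 0.0]
ft_force: [0.0, 0.1, 1.0]
grip_width: 0.642
```

Call:
carry_out --motion '[[[0,0,-0.0005],0],[[0,0,-0.001],0],[[0,0,-0.001],0],[[0,0,-0.001],0]]'

```text
time: 11.95
position: [0.5096, -0.1393, 0.0116]
tool_rot: [-3.069, -0.667, -0.0]
ft_force: [-2.5, 1.2, 9.4]
grip_width: 0.639
```

There is firm contact at exactly the expected height, 0.0116. I'll relax the press, then release.

Call:
carry_out --motion '[[[0,0,0.001],0],[[0,0,0.001],0],[[0,0,0.001],0]]'

```text
time: 12.25
position: [0.5097, -0.1393, 0.0116]
tool_rot: [3.07, 0.667, 0.0]
ft_force: [0.8, 0.1, 1.5]
grip_width: 0.639
```

Call:
carry_out --motion '[[[0,0,0],0],[[0,0,0],0],[[0,0,0],0],[[0,0,0],0],[[0,0,0],0],[[0,0,0],0],[[0,0,0],0],[[0,0,0],0]]' --grip -1

```text
time: 13.05
position: [0.5095, -0.1393, 0.0116]
tool_rot: [3.07, 0.667, 0.0]
ft_force: [-0.0, -0.8, 0.1]
grip_width: 0.998
```

Call:
carry_out --motion '[[[0,0,0.01],0],[[0,0,0.025],0],[[0,0,0.05],0],[[0,0,0.08],0],[[0,0,0.11],0],[[0,0,0.15],0],[[0,0,0.19],0],[[0,0.04,0.22],0],[[0,0.08,0.22],0],[[0,0.12,0.22],0],[[0,0.16,0.22],0],[[0,0.2,0.22],0],[[0,0.24,0.22],0],[[0,0.24,0.22],0],[[0,0.24,0.22],0]]'

```text
time: 14.55
position: [0.5096, 0.1012, 0.2328]
tool_rot: [3.069, 0.67, 0.002]
ft_force: [0.5, 0.2, -0.0]
grip_width: 0.998
```

```bash
python3 - <<'E'
from h import *
s=get_state(); print({k:np.round(s[k],4) for k in('time','position','ft_force','grip_width')})
a=shot('top','top6'); b=shot('side','side6')
m=(a['pixels'][165:222,285:342].max(2)<45).astype(np.uint8)
n,l,st,c=cv2.connectedComponentsWithStats(m)
for i in range(1,n):
    if st[i,4]>80: print(st[i],onz(a,c[i]+[285,165],.024+.008).round(4),c[i]+[285,165])
cv2.imwrite('pics/v7.png',np.hstack([cv2.resize(a['pixels'][130:250,180:420],(400,200)),cv2.resize(b['pixels'][150:300,230:430],(400,300))[50:250]]))
E
```

```text
{'time': np.float64(14.55), 'position': array([0.5096, 0.1012, 0.2328]), 'ft_force': array([ 0.5046,  0.2093, -0.0107]), 'grip_width': np.float64(0.9977)}
[ 19  19  19  20 302] [ 0.5099 -0.1417  0.032 ] [313.05298013 193.31125828]
```

View pics/v7.png

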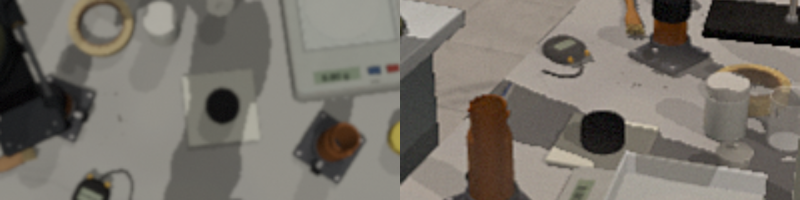

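The lid stands upright in the middle of the tile, at (222,105) in the top crop and (603,131) in the side crop. The tall jar is open, the short jar is still closed, and the gripper is clear of everything. I'm handing the job in.

```bash
python3 -c "
from bench import ticket; print(ticket.close_job())"
```

```text
the job is handed in; nothing more can be done
None
```

I opened the tall jar (the right-hand one): I gripped its black lid, turned it 80° anticlockwise, lifted it straight off, set it on the white tile and let go. The job is handed in.

- **Placement:** the last top view puts the lid at (0.510, -0.142), against a measured tile centre of (0.510, -0.140). That 2 mm difference is within the calibration error.
- **Lid:** it stands upright. It touched down at the expected height.
- **Short jar:** I never touched it. It was closed in the last side view, but the arm partly covers it in the last top view.
- **Robot:** the gripper was open, raised and moved aside, touching nothing, at 14.6 s of the 40 s allowed. The highest force I read was about 10 N, pressing the lid down.

No check failed. My first measurement script needed its colour thresholds corrected before the side and top views agreed on the lid.

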